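# Clear the notebook punch: air gun, then hold the extraction gate at half

### The job

Clear the paper chips from the punch: with the extraction gate still shut, squeeze the clamped air gun's trigger fully home for a moment to blow the die clear, and let it spring right back. Then draw the chips off: ease the spring-closed gate's shutter out by its tab to half travel, never past three quarters because the other machines share the suction, and finish still holding it there at half open. Leave the stock and tools on the bench where they lie.

Things in the scene. Friction and masses are not known exactly. Their poses are not given: they have to be found in the camera images.
- air_gun: Pistol air blow gun clamped on its side on a steel post, fixed, left or right of the gate. Origin on the bench under the barrel, at the clamp; x = nozzle direction (to the punch, tip at x 150), -y = towards the black hand grip's end, z up. Barrel, grip and trigger lie level at z 125. Clamp 40 x 36, y -14 to 22, top z 144. Air hose at y -147 to -165 runs down to the bench.
- gun_grip (a point): Centre of the hand grip (gun frame -1, -80, 125), axes as the gun. The grip is a bar 28 thick along x (x -15 to 13), y -15 to -133, z 112 to 138, free space below it. The steel trigger lever stands before it (+x side); squeeze the two together along the gun's x. At y -80, back of grip to front of trigger is 54 released, 41 squeezed.
- trigger_pad (a point): Point on the outer (+x) face of the trigger lever where a finger presses, 50 from its pivot; moves with the lever. Lever 7 thick, 18 high, 82 long; pivot at gun frame 22, -30, 125.
- trigger (a joint): Trigger angle in rad: 0 released, 0.28 fully squeezed against its stop (the lever then lies parallel to the grip). Sprung: about 4 N at the pad to start, 11 N fully squeezed; springs back when let go.
- gate: Spring-closed blast gate in the chip-extraction duct, fixed to the bench. Origin on the bench under the middle of its aluminium housing (24 along x, 110 along y, 116 high), z up. A steel duct, 64 diameter, axis z 62, runs along +x into the punch; on the robot's side it bends into the bench (to x -133). The shutter slides out towards -y; two spring barrels on the +y side.
- pull_tab (a point): Upright tab on the shutter's outer end, moving with it: black grip 12 thick (gate's y), 40 wide (x), 83 to 136 above the bench. This point is the grip's bottom centre (gate frame 0, -122, 83 when shut), axes as the gate. Gap of 61 to the housing when shut, holding only the 4 thick shutter strap, below z 72, and two rods below z 20.
- half_mark (a point): Half-travel line on the flat aluminium scale fixed on the bench beside the tab (gate frame -60, -154, 5), axes as the gate. Long lines across the scale at y -122 (shut), -154 (half), -186 (wide open), shorter quarter lines between; a pointer under the tab, level with its middle, runs along the scale.
- shutter (a joint): Shutter travel in m: 0 shut, 0.064 wide open, 0.032 half travel; moves the tab along the gate's -y. Spring force rises from about 4 N shut to 10 N at half and 15 N wide open; it snaps shut when let go.
- tape_roll: Bystander: clear tape roll, 64 diameter x 19 high, lying flat near the gun. Origin at centre of underside.
- cover_pile: Bystander: small pile of blue covers 74 x 105 x 30, beside the gate's tab. Origin at centre of underside.
- wire_comb: Bystander: brass wire comb 16 x 115 x 16, on the robot's side of the gate's tab. Origin at centre of underside.
- chip_brush: Bystander: brush about 170 long, lying flat at the left. Origin at centre of underside.
- bone_folder: Bystander: white folding stick 150 x 22 x 5, lying flat on the robot's side of the gun. Origin at centre of underside.
- glue_bottle: Bystander: white glue bottle, 52 diameter x 130 high, standing at the left. Origin at centre of underside.
- notebooks: Bystander: pile of three wire-bound notebooks 110 x 152 x 43, at the right. Origin at centre of underside.

How it is judged:
By the outcome, as a careful person would: the job done as asked, in the order asked, and still so for the second after the job is handed in, while the arm keeps its last pose, push and grip.
It also fails if it takes over 48 s, if anything falls off the work surface, if the arm or the gripper's body presses on something with over 40 N, if the wrist force passes 120 N, or if a joint passes its speed limit or range.

### The arm

A 6-joint arm with a two-finger parallel gripper is mounted at the origin on the work surface. World frame = base frame: x ahead of the robot, y to its left, z up, the work surface at z = 0. Lengths are in m, angles in degrees, forces in N, time in s.
With the tool pointing down it reaches from about 0.4 to 0.825 m from the base axis. Payload 7 kg.
Tool frame: the origin (TCP) lies midway between the tips of the shut fingers; the grasp point (between the pads) lies 19 mm behind it (ctrl.hold_point_z is the distance from the TCP to the grasp point, in m); z points along the fingers, y is the line along which they close (so a half turn about z gives the same grasp; the last joint's range is limited). The gripper opens to 88 mm and grips with 3 to 60 N. Pads are 19 mm wide; open, the fingers measure 130 mm over their backs; the gripper's body (78 mm by 193 mm) begins 47 mm behind the grasp point.
Start: joints at [-50.586, 20.546, 0.682, 0, -70.136, -16.507], TCP at [0.263, -0.622, 0.198] pointing down, gripper open.
Joint ranges: [-176.03, 176.03], [-82.01, 121.73], [-58.28, 71.71], [-173.87, 95.51], [-174.79, -0.11], [-173.66, 173.66]. Speed limits (degrees/s): [136.94, 136.94, 172.46, 180, 180, 180].

### API

Orientations are given as [roll, pitch, yaw] about the fixed x, y, z axes, in that order (R = Rz(yaw) Ry(pitch) Rx(roll)).
In Python, from plant import ctrl gives the robot as it stands.
- The arm moves only by the tool apply_moves, never from a script. Its argument "deltas" is a list of rows, each an object with "fingers": the finger opening in mm, from 0 to 87.6; "delta_pos": the shift along the tool's x, y, z in mm, a list of three; "angular": the turn, a rotation vector about the tool's x, y, z in degrees, a list of three. A call has 1 to 10 rows; each row is the pose to reach, as a shift and turn from the pose commanded when the call began, along the tool's axes at that moment; what a row does not reach only later rows make up. A row lasts 1/10 s, in which the tool goes at most 50 mm and 8.59 degrees, less where a joint would pass 70% of its speed; a pose out of reach is approached as far as the arm can. A call with a gripper value outside its range is refused whole. The fingers move at their own pace and stop on an object; the grip force is fixed at half the most. Time passes only in rows, so rows that repeat a pose let the fingers close. It gives the time, the measured TCP pose, the force, the opening and the grip force at its end, in the units of the state.
- ctrl.get_obs(): the state, without advancing time (a new reading comes with each control period).
- ctrl.snapshot(name): name is "scene" or "top" or "wrist"; returns the picture (384x512x3 uint8, red, green, blue); there is no depth.
- ctrl.camera_params(name): a dict with "fx", "fy", "cx", "cy" (pixels), "cam_to_world" (4x4, takes a point from camera to world coordinates); the wrist camera has in their place "mount" (4x4, takes a point from camera to tool coordinates, whose origin is the TCP and whose axes are the flange's). Camera axes: x right, y up, looking along -z (the intrinsics and any distortion apply to the point x, -y, -z); pixel columns grow to the right and rows downward; lengths in m; the calibration is good to about 2 mm. A picture is of the moment at which its call begins: read the wrist's pose just before it. camera_params takes no time and is no camera call.
- ctrl.close_job(): hands the job in; it is judged then, once.
The state is a dict: "clock": time; "joint_pos": joint angles; "qvel": joint speeds; "tau": joint torques, N m; "tool_pos": TCP position; "orientation": TCP orientation; "force": force on the tool from outside, world axes, zero at the start; "moment": the same for the moment, N m; "opening": finger opening in m; "gripper_force": force on a finger pad.
Only numpy, scipy, OpenCV 4.12 (cv2) and the standard library are available. Lean on these libraries where they do the work, as an engineer would, in place of code of your own. Each camera call takes 0.05 s, during which the arm holds its last target. There are 200 camera calls.

## Working session

There is one attempt and no reset: what is moved stays moved. The work goes in short steps, Python scripts to look and compute and a tool call to move; the robot and the scene stay as the last step left them, time stands still between calls to the robot, and variables do not carry over. Pictures are saved under pics/ and viewed, at most 12 in all, crops included, and the job is handed in when it is done.

Besides the shell and the picture viewer there is one more tool, called by a JSON object that holds its "method" and its "body". apply_moves: Moves the arm, as the interface text tells. Its arguments: {"type":"object","properties":{"deltas":{"type":"array"}},"required":["deltas"]}

```bash
ls; mkdir -p pics; python3 - <<'E'
from plant import ctrl
import cv2
for n in("scene","top"):
    im=ctrl.snapshot(n); cv2.imwrite(f"pics/{n}0.png",cv2.resize(im[:,:,::-1],(800,600),interpolation=cv2.INTER_CUBIC))
    p=ctrl.camera_params(n); print(n,p)
print(ctrl.camera_params("wrist")); print(ctrl.get_obs(),ctrl.hold_point_z)
E
```

```text
pics
scene {'fx': 478.99298872205014, 'fy': 478.99298872205014, 'cx': 255.16240545847853, 'cy': 194.33778603172755, 'cam_to_world': array([[ 0.30770875, -0.72119096,  0.62064396,  1.48420799],
       [ 0.95143544,  0.22686711, -0.20809113, -0.31133495],
       [ 0.00926974,  0.65453413,  0.75597563,  1.27416768],
       [ 0.        ,  0.        ,  0.        ,  1.        ]])}
top {'fx': 368.1865619880703, 'fy': 368.1865619880703, 'cx': 256.81763771028966, 'cy': 192.74027694857182, 'cam_to_world': array([[ 0.00858811,  0.97608056, -0.21723948,  0.27888539],
       [-0.99995814,  0.00769716, -0.00494705,  0.00670308],
       [-0.00315659,  0.21727287,  0.9761058 ,  1.1547477 ],
       [ 0.        ,  0.        ,  0.        ,  1.        ]])}
{'fx': 290.37837969377847, 'fy': 290.37837969377847, 'cx': 254.61592597824753, 'cy': 192.8179875078945, 'mount': array([[-1.13799816e-04,  9.51340713e-01,  3.08140933e-01,
         8.40456349e-02],
       [ 9.99999929e-01, -2.25867471e-06,  3.76284241e-04,
         1.71384842e-04],
       [ 3.58670509e-04,  3.08140954e-01, -9.51340646e-01,
        -1.85966061e-01],
       [ 0.00000000e+00,  0.00000000e+00,  0.00000000e+00,
         1.00000000e+00]])}
{'clock': 0.1, 'joint_pos': array([-5.05850874e+01,  2.05875421e+01,  6.39314847e-01, -1.92907712e-02,
       -7.01360520e+01, -1.65061860e+01]), 'qvel': array([ 0.04394648, -0.02564434,  0.07770829,  0.04129375, -0.00119427,
        0.03717729]), 'tau': array([-1.72937991e-03, -5.84159482e+01,  2.93752044e+01,  7.01564670e+00,
        1.02059939e-02, -4.63339745e-05]), 'tool_pos': array([ 0.26253772, -0.62132626,  0.19751136]), 'orientation': array([ 1.79914041e+02, -6.55956064e-03, -1.57097837e+02]), 'force': array([-0.43212974, -0.4458797 , -0.26198615]), 'moment': array([0.00382053, 0.01278764, 0.00604987]), 'gripper_force': 0.0, 'opening': 0.08747370240784456} 0.0188
```

View pics/scene0.png

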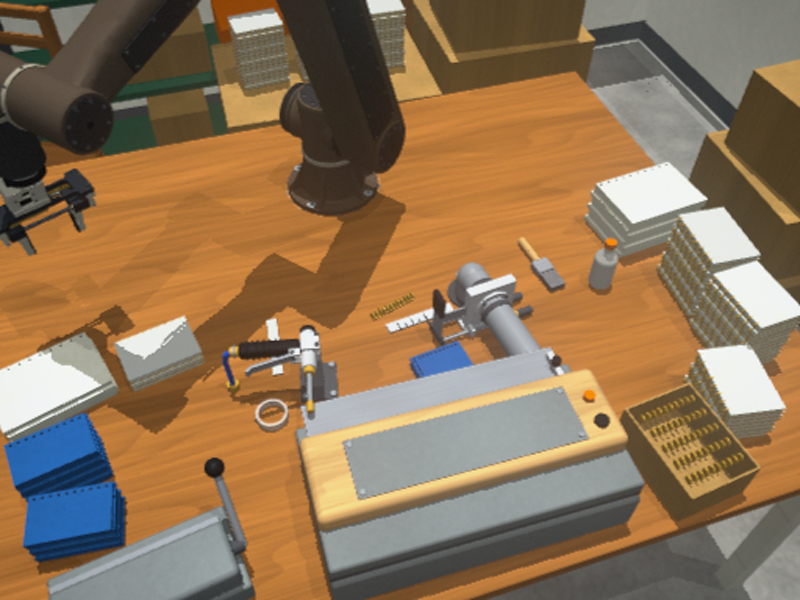

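View pics/top0.png

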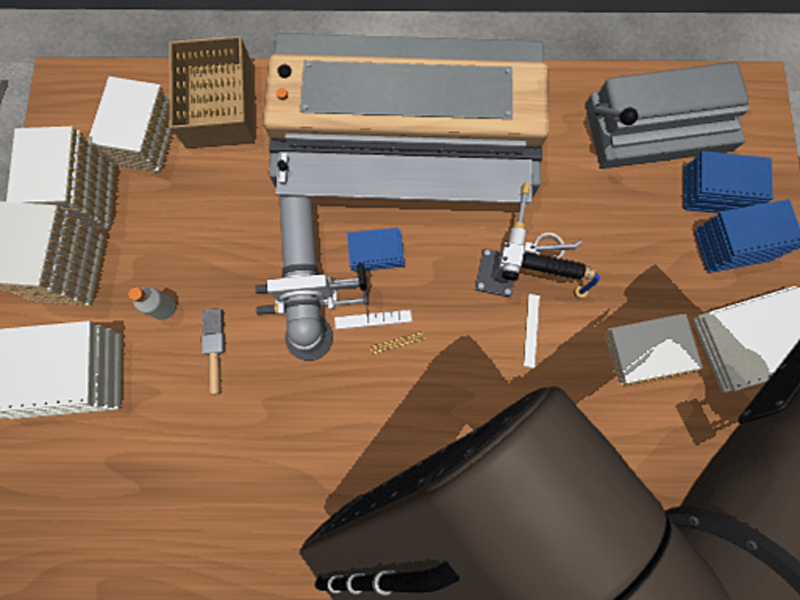

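The gun (clamp ~(513,250), grip to ~(585,270)) and gate (~(298,288), tab ~(362,283)) are visible in the top view; next I turn them into positions and view enlarged crops.

```bash
cat > h.py <<'E'
import numpy as np,cv2
from scipy.spatial.transform import Rotation as R
from plant import ctrl
def cam(n,obs=None):
    p=ctrl.camera_params(n); K=[p[k] for k in("fx","fy","cx","cy")]
    if n=="wrist":
        o=obs or ctrl.get_obs(); T=np.eye(4); T[:3,:3]=R.from_euler("xyz",o["orientation"],degrees=True).as_matrix(); T[:3,3]=o["tool_pos"]
        return K,T@p["mount"]
    return K,p["cam_to_world"]
def ray(c,u,v):
    K,T=c; d=T[:3,:3]@np.array([(u-K[2])/K[0],-(v-K[3])/K[1],-1]); return T[:3,3],d
def atz(c,u,v,z):
    o,d=ray(c,u,v); return o+d*(z-o[2])/d[2]
def proj(c,P):
    K,T=c; q=(np.atleast_2d(P)-T[:3,3])@T[:3,:3]
    return np.c_[K[2]+K[0]*q[:,0]/-q[:,2],K[3]-K[1]*q[:,1]/-q[:,2]]
def frame(xy,yaw):
    c,s=np.cos(np.radians(yaw)),np.sin(np.radians(yaw))
    return lambda P:np.atleast_2d(P)@np.array([[c,s,0],[-s,c,0],[0,0,1]])+[xy[0],xy[1],0]
E
python3 - <<'E'
from h import *
c=cam("top"); s=1/1.5625
for n,u,v,z in [("nozzle",526,188,.125),("gripend",583,269,.138),("gripstart",527,256,.138),("clamp",513,258,.144),("tabtop",362,270,.136),("houstop-l",268,290,.116),("houstop-r",329,281,.116),("elbow",305,340,.05)]:
    print(n,atz(c,u*s,v*s,z).round(4))
im=ctrl.snapshot("top")[:,:,::-1]; 
cv2.imwrite("pics/t1.png",cv2.resize(im[110:240,160:400],(800,433),interpolation=cv2.INTER_CUBIC))
im=ctrl.snapshot("scene")[:,:,::-1]
cv2.imwrite("pics/s1.png",cv2.resize(im[160:280,140:370],(800,417),interpolation=cv2.INTER_CUBIC))
E
```

```text
nozzle [ 0.7321 -0.2252  0.125 ]
gripend [ 0.5681 -0.3204  0.138 ]
gripstart [ 0.5922 -0.2189  0.138 ]
clamp [ 0.5863 -0.1919  0.144 ]
tabtop [0.5637 0.0845 0.136 ]
houstop-l [0.5294 0.2599 0.116 ]
houstop-r [0.5475 0.1471 0.116 ]
elbow [0.4461 0.1983 0.05  ]
```

View pics/t1.png

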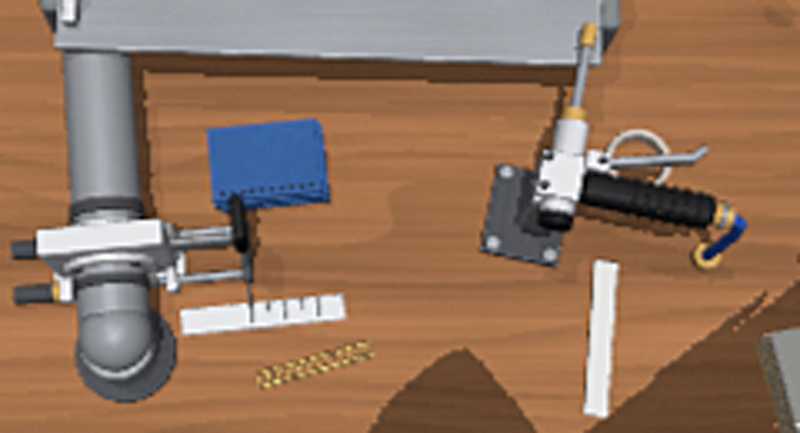

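View pics/s1.png

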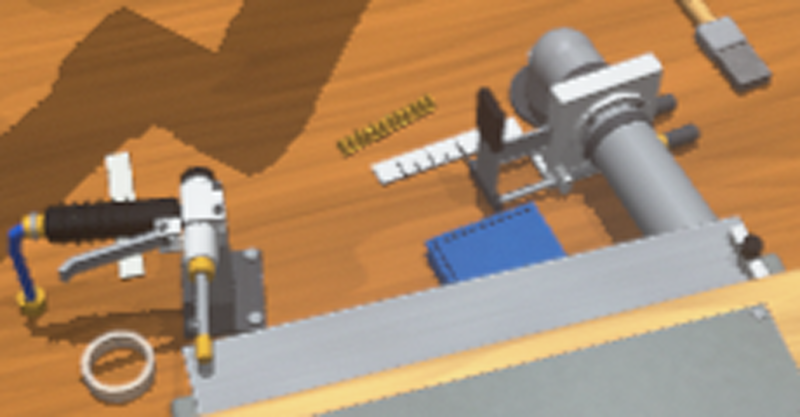

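Top crop: nozzle tip (590,28), trigger tip (705,155), grip end (718,212), tab top (237,205), scale lines 252…318 at row ~308. Scene crop gives the same features at (205,352), (63,272), (47,222), tab (490,95). Fit poses.

```bash
cat > fit.py <<'E'
from h import *
from scipy.optimize import least_squares
ct,cs=cam("top"),cam("scene")
T=lambda u,v:(160+u/3.333,110+v/3.333); S=lambda u,v:(140+u/3.478,160+v/3.478)
def fit(F,x0):
    f=lambda x:np.concatenate([(proj(c,frame(x[:2],x[2])(np.array(P)/1000))[0]-uv) for c,P,uv in F])
    r=least_squares(f,x0,loss="soft_l1"); print(r.x.round(4),f(r.x).reshape(-1,2).round(1).tolist()); return r.x
fit([(ct,(150,0,125),T(590,26)),(cs,(150,0,125),S(205,358)),(ct,(44.7,-108.8,125),T(705,154)),(cs,(44.7,-108.8,125),S(62,274)),
 (ct,(-1,-133,125),T(716,212)),(cs,(-1,-133,125),S(47,222))],[.59,-.2,-15])
fit([(ct,(12,55,116),T(38,233)),(ct,(12,-55,116),T(160,221)),(cs,(12,-55,116),S(552,92)),(cs,(12,55,116),S(660,62)),(ct,(-60,-154,5),T(285,308)),(ct,(-60,-186,5),T(318,305)),
 (ct,(0,-122,136),T(237,203)),(cs,(0,-122,136),S(489,93))],[.54,.2,10])
E
python3 fit.py
```

```text
[  0.5922  -0.2    -10.1462] [[-0.1, 0.1], [-0.2, 1.1], [-2.6, 1.0], [1.6, -1.0], [0.5, -0.1], [-2.3, 2.5]]
[0.5389 0.207  8.0805] [[-0.7, 1.1], [0.3, -0.1], [2.1, 3.2], [0.1, 1.0], [0.7, 0.6], [0.7, 0.2], [-0.1, 4.4], [0.4, 3.0]]
```

```bash
cat >> h.py <<'E'
def delta(P,yaw,ref=None):
    "delta from ref (pos,orientation; default measured) to tool-down pose at P, yaw"
    o=ctrl.get_obs(); p,e=ref or (o["tool_pos"],o["orientation"])
    A=R.from_euler("xyz",e,degrees=True); B=R.from_euler("xyz",[180,0,yaw],degrees=True)
    print("pos",(A.inv().apply(np.array(P)-p)*1000).round(1),"ang",np.degrees((A.inv()*B).as_rotvec()).round(2))
GUN=([.5922,-.2000],-10.15); GATE=([.5389,.2070],8.08)
E
python3 - <<'E'
from h import *
P=frame(*GUN)([.006,-.080,.24])[0]; print(P); delta(P,GUN[1]-90)
E
```

```text
[ 0.58400803 -0.27980534  0.24      ]
pos [-429.1  189.7  -42.1] ang [ 6.000e-02  2.000e-02 -5.695e+01]
```

{"method": "apply_moves", "body": {"deltas": [{"fingers":87.6,"delta_pos":[0,0,-42],"angular":[0,0,0]},{"fingers":87.6,"delta_pos":[-429,190,-42],"angular":[0,0,-57]},{"fingers":87.6,"delta_pos":[-429,190,-42],"angular":[0,0,-57]},{"fingers":87.6,"delta_pos":[-429,190,-42],"angular":[0,0,-57]},{"fingers":87.6,"delta_pos":[-429,190,-42],"angular":[0,0,-57]},{"fingers":87.6,"delta_pos":[-429,190,-42],"angular":[0,0,-57]},{"fingers":87.6,"delta_pos":[-429,190,-42],"angular":[0,0,-57]},{"fingers":87.6,"delta_pos":[-429,190,-42],"angular":[0,0,-57]},{"fingers":87.6,"delta_pos":[-429,190,-42],"angular":[0,0,-57]},{"fingers":87.6,"delta_pos":[-429,190,-42],"angular":[0,0,-57]}]}}

```text
clock: 1.2
tool_pos: [0.5719, -0.2919, 0.2405]
orientation: [-180.0, 0.0, -100.1]
force: [0.5, -0.9, -0.4]
opening: 0.0878
gripper_force: 0.0
```

{"method": "apply_moves", "body": {"deltas": [{"fingers":87.6,"delta_pos":[0,0,0],"angular":[0,0,0]},{"fingers":87.6,"delta_pos":[0,0,0],"angular":[0,0,0]},{"fingers":87.6,"delta_pos":[0,0,0],"angular":[0,0,0]}]}}

```text
clock: 1.5
tool_pos: [0.5703, -0.294, 0.2402]
orientation: [180.0, -0.0, -100.1]
force: [-0.9, -0.5, 0.4]
opening: 0.0878
gripper_force: 0.0
```

```bash
python3 - <<'E'
from h import *
o=ctrl.get_obs(); print(o["clock"],o["tool_pos"],o["orientation"],o["joint_pos"],o["force"])
c=cam("wrist",o); im=ctrl.snapshot("wrist")[:,:,::-1]
im=cv2.resize(im,(800,600),interpolation=cv2.INTER_CUBIC)
g=frame(*GUN)
for p in [(-15,-80,125),(26,-80,125),(44.7,-108.8,125),(-1,-133,125),(150,0,125),(-15,-15,125),(13,-15,125),(-15,-133,125),(13,-133,125),(22,-30,125)]:
    u=proj(c,g(np.array(p)/1000))[0]*1.5625; print(p,u.round()); cv2.circle(im,tuple(int(x) for x in u),3,(0,0,255),-1)
cv2.imwrite("pics/w1.png",im)
E
```

```text
1.5 [ 0.57033518 -0.29399965  0.24016582] [ 1.79967544e+02 -3.24113538e-03 -1.00099424e+02] [-9.87590634e+00  1.61752425e+01 -1.33995004e-01  3.24453860e-03
 -7.37232312e+01 -2.24429230e-01] [-0.89612056 -0.50687935  0.40340546]
(-15, -80, 125) [412. 305.]
(26, -80, 125) [353. 305.]
(44.7, -108.8, 125) [325. 265.]
(-1, -133, 125) [392. 229.]
(150, 0, 125) [192. 406.]
(-15, -15, 125) [411. 388.]
(13, -15, 125) [373. 388.]
(-15, -133, 125) [413. 229.]
(13, -133, 125) [371. 229.]
(22, -30, 125) [361. 370.]
```

View pics/w1.png

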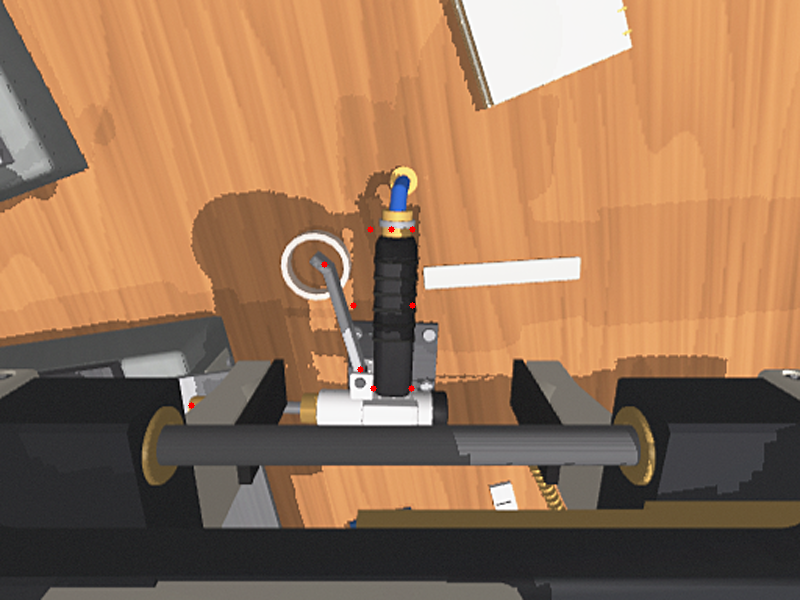

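The overlay fits the gun within ~2 mm (grip centre at (394,305), prediction 392). Shift 1.5 mm and descend.

```bash
python3 - <<'E'
from h import *
delta(frame(*GUN)([.0045,-.080,.107])[0],GUN[1]-90)
E
```

```text
pos [-16.9  -9.6 133.3] ang [ 0.02 -0.    0.  ]
```

{"method": "apply_moves", "body": {"deltas": [{"fingers":87.6,"delta_pos":[-17,-9.5,0],"angular":[0,0,0]},{"fingers":87.6,"delta_pos":[-17,-9.5,0],"angular":[0,0,0]},{"fingers":87.6,"delta_pos":[-17,-9.5,30],"angular":[0,0,0]},{"fingers":87.6,"delta_pos":[-17,-9.5,60],"angular":[0,0,0]},{"fingers":87.6,"delta_pos":[-17,-9.5,90],"angular":[0,0,0]},{"fingers":87.6,"delta_pos":[-17,-9.5,110],"angular":[0,0,0]},{"fingers":87.6,"delta_pos":[-17,-9.5,125],"angular":[0,0,0]},{"fingers":87.6,"delta_pos":[-17,-9.5,133],"angular":[0,0,0]},{"fingers":87.6,"delta_pos":[-17,-9.5,133],"angular":[0,0,0]},{"fingers":87.6,"delta_pos":[-17,-9.5,133],"angular":[0,0,0]}]}}

```text
clock: 2.55
tool_pos: [0.5835, -0.2791, 0.1082]
orientation: [-179.9, -0.0, -100.1]
force: [0.2, -0.4, -0.4]
opening: 0.0873
gripper_force: 0.0
```

{"method": "apply_moves", "body": {"deltas": [{"fingers":60,"delta_pos":[0,0,0],"angular":[0,0,0]},{"fingers":54,"delta_pos":[0,0,0],"angular":[0,0,0]},{"fingers":54,"delta_pos":[0,0,0],"angular":[0,0,0]},{"fingers":54,"delta_pos":[0,0,0],"angular":[0,0,0]}]}}

```text
clock: 2.95
tool_pos: [0.5833, -0.2787, 0.1077]
orientation: [-180.0, 0.0, -100.1]
force: [-0.1, -0.7, -0.2]
opening: 0.0613
gripper_force: 0.0
```

{"method": "apply_moves", "body": {"deltas": [{"fingers":30,"delta_pos":[0,0,0],"angular":[0,0,0]},{"fingers":30,"delta_pos":[0,0,0],"angular":[0,0,0]},{"fingers":30,"delta_pos":[0,0,0],"angular":[0,0,0]},{"fingers":30,"delta_pos":[0,0,0],"angular":[0,0,0]},{"fingers":30,"delta_pos":[0,0,0],"angular":[0,0,0]}]}}

```text
clock: 3.45
tool_pos: [0.5773, -0.2778, 0.1067]
orientation: [179.4, 0.0, -100.2]
force: [-16.4, 5.1, 11.3]
opening: 0.0306
gripper_force: 8.5
```

```bash
python3 - <<'E'
from h import *
o=ctrl.get_obs(); print(o["clock"],o["tool_pos"],o["orientation"],o["opening"],o["gripper_force"],o["force"])
a=ctrl.snapshot("wrist")[:,:,::-1]; b=ctrl.snapshot("scene")[:,:,::-1][190:290,140:240]
b=cv2.resize(b,(450,450),interpolation=cv2.INTER_CUBIC); a=cv2.resize(a[130:290,200:320],(338,450),interpolation=cv2.INTER_CUBIC)
cv2.imwrite("pics/q1.png",np.hstack([a,b]))
E
```

```text
3.45 [ 0.57728942 -0.27780628  0.10666739] [ 1.79385554e+02  2.11298389e-02 -1.00150379e+02] 0.030568781202974585 8.476102352142334 [-16.40388715   5.12152286  11.27571632]
```

View pics/q1.png

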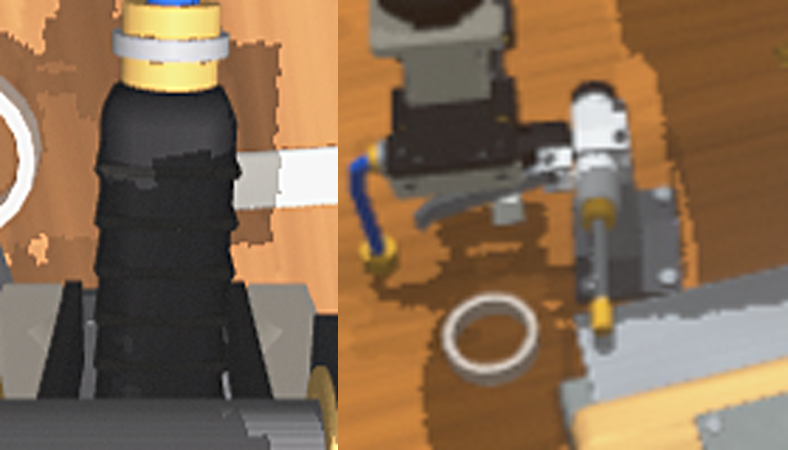

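The wrist crop shows the fingers hugging the grip alone and the scene crop still shows the lever (338+80..210, ~200) uncovered. Checking geometry by projection.

```bash
python3 - <<'E'
from h import *
c=cam("scene"); o=ctrl.get_obs(); g=frame(*GUN)
A=R.from_euler("xyz",o["orientation"],degrees=True)
T=lambda p:A.apply(np.array(p)/1000)+o["tool_pos"]
f=lambda P:((proj(c,P)[0]-[140,190])*4.5+[338,0]).round()
print("y axis",A.apply([0,1,0]))
for p in [(0,0,0),(9,-15,0),(-9,-15,0),(9,-36,0),(-9,-36,0),(9,-36,-40),(-9,-36,-40)]: print("tool",p,f(T(p)))
for p in [(44.7,-108.8,125),(22,-30,125),(26,-112,125),(26,-80,125),(39,-80,125),(-1,-133,125),(-1,-15,125)]: print("gun",p,f(g(np.array(p)/1000)))
cw=cam("wrist",o)
fw=lambda P:((proj(cw,P)[0]-[200,130])*2.81).round()
for p in [(44.7,-108.8,125),(39,-80,125),(26,-112,125),(26,-80,125)]:print("w",fw(g(np.array(p)/1000)))
E
```

```text
y axis [-0.98428911  0.17623088  0.0108454 ]
tool (0, 0, 0) [473. 171.]
tool (9, -15, 0) [460. 191.]
tool (-9, -15, 0) [487. 188.]
tool (9, -36, 0) [461. 216.]
tool (-9, -36, 0) [488. 214.]
tool (9, -36, -40) [453. 181.]
tool (-9, -36, -40) [481. 178.]
gun (44.7, -108.8, 125) [426. 215.]
gun (22, -30, 125) [545. 175.]
gun (26, -112, 125) [420. 193.]
gun (26, -80, 125) [470. 188.]
gun (39, -80, 125) [470. 203.]
gun (-1, -133, 125) [388. 163.]
gun (-1, -15, 125) [566. 145.]
w [-59. 177.]
w [-24. 298.]
w [ 27. 163.]
w [ 34. 298.]
```

```bash
python3 - <<'E'
from h import *
a=ctrl.snapshot("wrist")[:,:,::-1]; b=ctrl.snapshot("scene")[:,:,::-1][215:250,150:200]; t=ctrl.snapshot("top")[:,:,::-1][145:195,305:365]
a=cv2.resize(a[130:260,140:380],(800,300*130//180*800//480//1),interpolation=cv2.INTER_CUBIC)
h=600-a.shape[0]
bt=np.hstack([cv2.resize(b,(400,h),interpolation=cv2.INTER_CUBIC),cv2.resize(t,(400,h),interpolation=cv2.INTER_CUBIC)])
print(a.shape,bt.shape)
cv2.imwrite("pics/q2.png",np.vstack([a,bt]))
c=[cam("top"),cam("scene")]
w1=((.57033518,-.29399965,.24016582),(179.967544,-.00324,-100.0994))
cw=cam("wrist",dict(tool_pos=np.array(w1[0]),orientation=np.array(w1[1])))
uv=np.concatenate([(160+705/3.333,110+154/3.333),(140+62/3.478,160+274/3.478),(320/1.5625,258/1.5625)])
from scipy.optimize import least_squares
f=lambda x:np.concatenate([proj(k,x)[0] for k in (*c,cw)])-uv
r=least_squares(f,[.6,-.3,.125]); print(r.x,r.fun.round(1))
E
```

```text
(360, 800, 3) (240, 800, 3)
[ 0.61891211 -0.32063606  0.12657551] [-0.6  0.3 -0.2 -0.3 -0.2 -0.1]
```

View pics/q2.png

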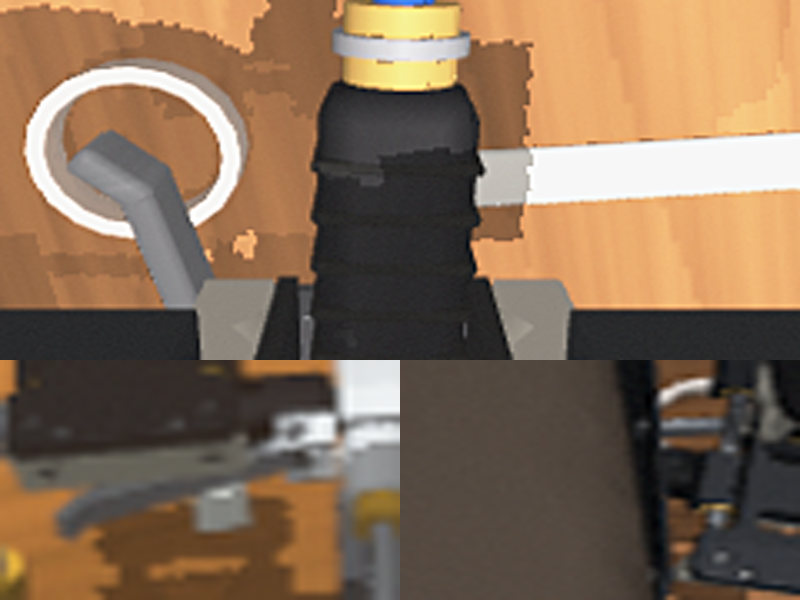

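The picture shows the lever outside the +x finger: the fingertips swing on an arc. When open the tips sit about 28 mm behind the TCP, so they passed over the lever. The trigger was not squeezed. I back out straight up, then go in deeper.

{"method": "apply_moves", "body": {"deltas": [{"fingers":30,"delta_pos":[0,5.5,0],"angular":[0,0,0]},{"fingers":33,"delta_pos":[0,5.5,0],"angular":[0,0,0]},{"fingers":33,"delta_pos":[0,5.5,0],"angular":[0,0,0]},{"fingers":33,"delta_pos":[0,5.5,-15],"angular":[0,0,0]},{"fingers":33,"delta_pos":[0,5.5,-30],"angular":[0,0,0]},{"fingers":33,"delta_pos":[0,5.5,-50],"angular":[0,0,0]},{"fingers":33,"delta_pos":[0,5.5,-70],"angular":[0,0,0]},{"fingers":87.6,"delta_pos":[0,0,-80],"angular":[0,0,0]},{"fingers":87.6,"delta_pos":[0,0,-80],"angular":[0,0,0]},{"fingers":87.6,"delta_pos":[0,0,-80],"angular":[0,0,0]}]}}

```text
clock: 4.7
tool_pos: [0.5831, -0.2785, 0.1864]
orientation: [180.0, 0.0, -100.1]
force: [-0.0, 1.4, 0.0]
opening: 0.0517
gripper_force: 0.0
```

{"method": "apply_moves", "body": {"deltas": [{"fingers":87.6,"delta_pos":[0,0,0],"angular":[0,0,0]},{"fingers":87.6,"delta_pos":[0,0,0],"angular":[0,0,0]},{"fingers":87.6,"delta_pos":[0,0,0],"angular":[0,0,0]},{"fingers":87.6,"delta_pos":[0,0,0],"angular":[0,0,0]},{"fingers":87.6,"delta_pos":[0,0,0],"angular":[0,0,0]}]}}

```text
clock: 5.2
tool_pos: [0.5831, -0.2787, 0.1872]
orientation: [180.0, -0.0, -100.1]
force: [0.4, -0.0, -0.0]
opening: 0.0863
gripper_force: 0.0
```

```bash
python3 - <<'E'
from h import *
o=ctrl.get_obs(); c=cam("wrist",o); g=frame(*GUN)
f=lambda P:(proj(c,P)[0]*1.5625).round()
for p in [(44.7,-108.8,125),(-1,-133,125),(39,-80,125)]: print(p,f(g(np.array(p)/1000)))
im=ctrl.snapshot("wrist")[:,:,::-1]
cv2.imwrite("pics/w2.png",cv2.resize(im,(800,600),interpolation=cv2.INTER_CUBIC))
delta(g([.0055,-.080,.082])[0],GUN[1]-90)
E
```

```text
(44.7, -108.8, 125) [326. 257.]
(-1, -133, 125) [409. 213.]
(39, -80, 125) [338. 306.]
pos [  0.9  -0.6 105.3] ang [ 0.   -0.    0.05]
```

View pics/w2.png

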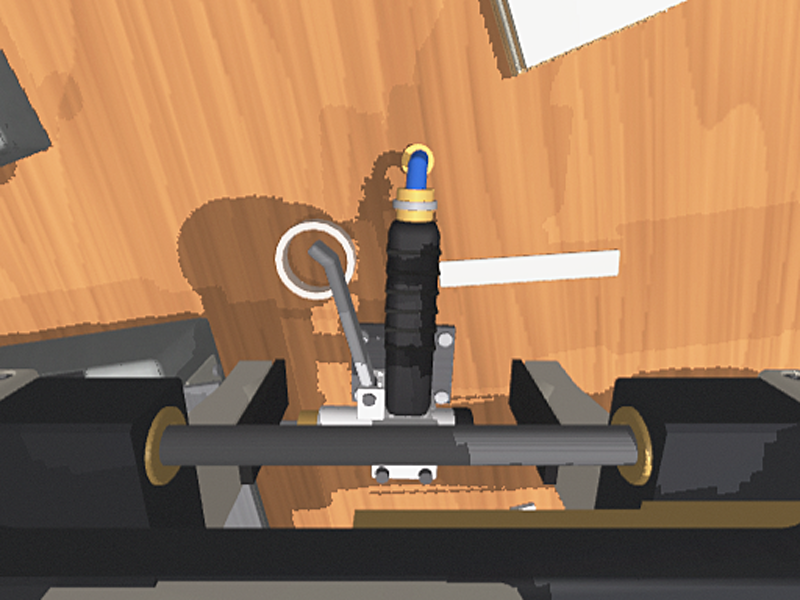

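Lever is back at released (crossing row 306 at ~335–348). Descend deeper.

{"method": "apply_moves", "body": {"deltas": [{"fingers":87.6,"delta_pos":[1,-0.5,30],"angular":[0,0,0]},{"fingers":87.6,"delta_pos":[1,-0.5,60],"angular":[0,0,0]},{"fingers":87.6,"delta_pos":[1,-0.5,80],"angular":[0,0,0]},{"fingers":87.6,"delta_pos":[1,-0.5,90],"angular":[0,0,0]},{"fingers":87.6,"delta_pos":[1,-0.5,97],"angular":[0,0,0]},{"fingers":87.6,"delta_pos":[1,-0.5,102],"angular":[0,0,0]},{"fingers":87.6,"delta_pos":[1,-0.5,106],"angular":[0,0,0]},{"fingers":87.6,"delta_pos":[1,-0.5,106],"angular":[0,0,0]}]}}

```text
clock: 6.05
tool_pos: [0.5836, -0.2798, 0.0815]
orientation: [-180.0, 0.0, -100.1]
force: [-0.2, 0.0, -0.1]
opening: 0.0877
gripper_force: 0.0
```

{"method": "apply_moves", "body": {"deltas": [{"fingers":52,"delta_pos":[0,0,0],"angular":[0,0,0]},{"fingers":52,"delta_pos":[0,0,0],"angular":[0,0,0]},{"fingers":52,"delta_pos":[0,0,0],"angular":[0,0,0]},{"fingers":52,"delta_pos":[0,0,0],"angular":[0,0,0]},{"fingers":52,"delta_pos":[0,0,0],"angular":[0,0,0]},{"fingers":52,"delta_pos":[0,0,0],"angular":[0,0,0]}]}}

```text
clock: 6.65
tool_pos: [0.5856, -0.2807, 0.0823]
orientation: [-179.8, -0.1, -100.1]
force: [5.5, -4.2, -1.7]
opening: 0.0523
gripper_force: 2.8
```

Contact with the lever is right (+x push). Squeeze home.

{"method": "apply_moves", "body": {"deltas": [{"fingers":30,"delta_pos":[0,0,0],"angular":[0,0,0]},{"fingers":30,"delta_pos":[0,0,0],"angular":[0,0,0]},{"fingers":30,"delta_pos":[0,0,0],"angular":[0,0,0]},{"fingers":30,"delta_pos":[0,0,0],"angular":[0,0,0]},{"fingers":30,"delta_pos":[0,0,0],"angular":[0,0,0]}]}}

```text
clock: 7.15
tool_pos: [0.5816, -0.2802, 0.0822]
orientation: [179.9, -0.0, -100.2]
force: [-5.0, -1.7, 7.7]
opening: 0.0401
gripper_force: 30.2
```

```bash
python3 - <<'E'
from h import *
o=ctrl.get_obs(); c=cam("wrist",o); g=frame(*GUN)
f=lambda P:((proj(c,P)[0]-[140,90])*3.333).round()
for p in [(26,-112,125),(44.7,-108.8,125),(-1,-133,125)]: print(p,f(g(np.array(p)/1000)))
cv2.imwrite("pics/w3.png",cv2.resize(ctrl.snapshot("wrist")[90:250,140:380,::-1],(800,533),interpolation=cv2.INTER_CUBIC))
E
```

```text
(26, -112, 125) [240. 381.]
(44.7, -108.8, 125) [122. 400.]
(-1, -133, 125) [412. 249.]
```

View pics/w3.png

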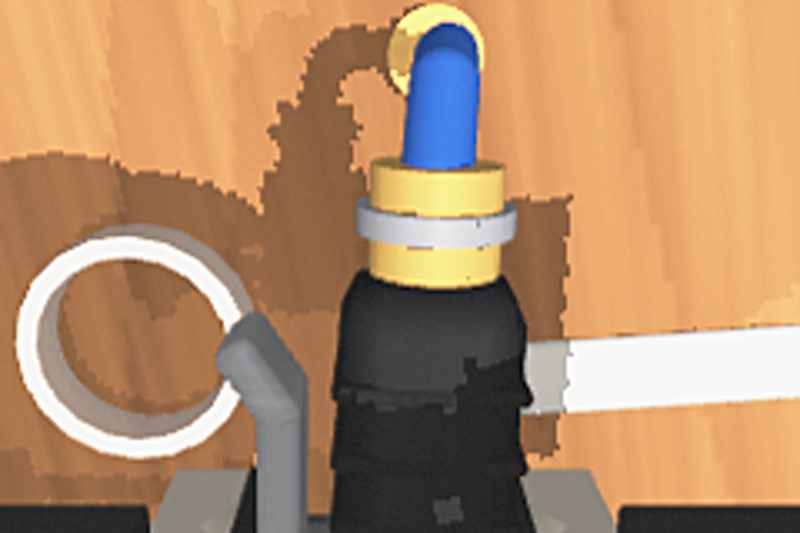

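The lever lies parallel to the grip (~(280,480)), opening 40 mm, 30 N on the pad: fully squeezed. Release and lift.

{"method": "apply_moves", "body": {"deltas": [{"fingers":87.6,"delta_pos":[0,0,0],"angular":[0,0,0]},{"fingers":87.6,"delta_pos":[0,0,0],"angular":[0,0,0]},{"fingers":87.6,"delta_pos":[0,0,0],"angular":[0,0,0]},{"fingers":87.6,"delta_pos":[0,0,0],"angular":[0,0,0]},{"fingers":87.6,"delta_pos":[0,0,0],"angular":[0,0,0]},{"fingers":87.6,"delta_pos":[0,0,0],"angular":[0,0,0]},{"fingers":87.6,"delta_pos":[0,0,0],"angular":[0,0,0]},{"fingers":87.6,"delta_pos":[0,0,0],"angular":[0,0,0]}]}}

```text
clock: 8.0
tool_pos: [0.5829, -0.2798, 0.0811]
orientation: [179.9, -0.0, -100.1]
force: [-0.4, -0.0, -0.1]
opening: 0.0874
gripper_force: 0.0
```

{"method": "apply_moves", "body": {"deltas": [{"fingers":87.6,"delta_pos":[0,0,-30],"angular":[0,0,0]},{"fingers":87.6,"delta_pos":[0,0,-70],"angular":[0,0,0]},{"fingers":87.6,"delta_pos":[0,0,-110],"angular":[0,0,0]},{"fingers":87.6,"delta_pos":[0,0,-150],"angular":[0,0,0]},{"fingers":87.6,"delta_pos":[0,0,-170],"angular":[0,0,0]},{"fingers":87.6,"delta_pos":[0,0,-170],"angular":[0,0,0]},{"fingers":87.6,"delta_pos":[0,0,-170],"angular":[0,0,0]}]}}

```text
clock: 8.7
tool_pos: [0.5832, -0.2797, 0.2513]
orientation: [-180.0, 0.0, -100.1]
force: [0.2, 0.1, -0.1]
opening: 0.0875
gripper_force: 0.0
```

```bash
python3 - <<'E'
from h import *
P=frame(*GATE)([0,-.122,.25])[0]; print(P); delta(P,GATE[1]-180)
E
```

```text
[0.55604779 0.08621112 0.25      ]
pos [-355.4   90.9    1.5] ang [0.000e+00 3.000e-02 7.181e+01]
```

{"method": "apply_moves", "body": {"deltas": [{"fingers":55,"delta_pos":[-355,91,0],"angular":[0,0,72]},{"fingers":55,"delta_pos":[-355,91,0],"angular":[0,0,72]},{"fingers":55,"delta_pos":[-355,91,0],"angular":[0,0,72]},{"fingers":55,"delta_pos":[-355,91,0],"angular":[0,0,72]},{"fingers":55,"delta_pos":[-355,91,0],"angular":[0,0,72]},{"fingers":55,"delta_pos":[-355,91,0],"angular":[0,0,72]},{"fingers":55,"delta_pos":[-355,91,0],"angular":[0,0,72]},{"fingers":55,"delta_pos":[-355,91,0],"angular":[0,0,72]},{"fingers":55,"delta_pos":[-355,91,0],"angular":[0,0,72]},{"fingers":55,"delta_pos":[-355,91,0],"angular":[0,0,72]}]}}

```text
clock: 9.7
tool_pos: [0.5551, 0.0868, 0.2498]
orientation: [-180.0, -0.2, -172.1]
force: [-0.0, -0.9, -0.4]
opening: 0.0546
gripper_force: 0.0
```

{"method": "apply_moves", "body": {"deltas": [{"fingers":55,"delta_pos":[0,0,0],"angular":[0,0,0]},{"fingers":55,"delta_pos":[0,0,0],"angular":[0,0,0]},{"fingers":55,"delta_pos":[0,0,0],"angular":[0,0,0]}]}}

```text
clock: 10.0
tool_pos: [0.556, 0.0848, 0.2511]
orientation: [-180.0, -0.0, -172.1]
force: [0.2, 0.7, 0.4]
opening: 0.0549
gripper_force: 0.0
```

```bash
python3 - <<'E'
from h import *
o=ctrl.get_obs(); print(o["tool_pos"],o["orientation"])
c=cam("wrist",o); g=frame(*GATE)
im=cv2.resize(ctrl.snapshot("wrist")[:,:,::-1],(800,600),interpolation=cv2.INTER_CUBIC)
for p in [(20,-116,136),(20,-128,136),(-20,-116,136),(-20,-128,136),(-60,-154,5),(-60,-122,5),(-60,-186,5),(12,-55,116),(-12,-55,116)]:
    u=proj(c,g(np.array(p)/1000))[0]*1.5625; print(p,u.round()); cv2.circle(im,tuple(int(x) for x in u),2,(0,0,255),-1)
cv2.imwrite("pics/w4.png",im)
E
```

```text
[0.55602878 0.08475448 0.25108518] [-1.79990518e+02 -2.74353691e-02 -1.72060053e+02]
(20, -116, 136) [408. 311.]
(20, -128, 136) [391. 311.]
(-20, -116, 136) [409. 254.]
(-20, -128, 136) [391. 255.]
(-60, -154, 5) [365. 182.]
(-60, -122, 5) [399. 182.]
(-60, -186, 5) [330. 182.]
(12, -55, 116) [491. 291.]
(-12, -55, 116) [493. 259.]
```

View pics/w4.png

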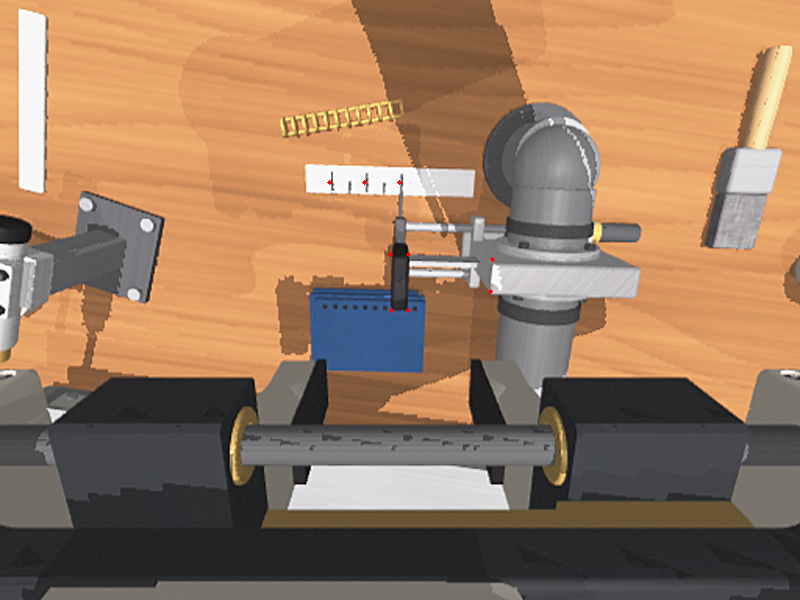

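Overlay matches within ~2 mm: tab at (400,243–312), pointer on the shut line (402,180), half line (366,180), housing clear at 491. Descend around the tab.

{"method": "apply_moves", "body": {"deltas": [{"fingers":55,"delta_pos":[0,1,40],"angular":[0,0,0]},{"fingers":55,"delta_pos":[0,1,80],"angular":[0,0,0]},{"fingers":55,"delta_pos":[0,1,105],"angular":[0,0,0]},{"fingers":55,"delta_pos":[0,1,125],"angular":[0,0,0]},{"fingers":55,"delta_pos":[0,1,140],"angular":[0,0,0]},{"fingers":55,"delta_pos":[0,1,150],"angular":[0,0,0]},{"fingers":55,"delta_pos":[0,1,156],"angular":[0,0,0]},{"fingers":55,"delta_pos":[0,1,156],"angular":[0,0,0]},{"fingers":55,"delta_pos":[0,1,156],"angular":[0,0,0]}]}}

```text
clock: 10.95
tool_pos: [0.5564, 0.0867, 0.096]
orientation: [180.0, 0.1, -172.1]
force: [0.2, 0.6, 0.0]
opening: 0.0552
gripper_force: 0.0
```

{"method": "apply_moves", "body": {"deltas": [{"fingers":2,"delta_pos":[0,0,0],"angular":[0,0,0]},{"fingers":2,"delta_pos":[0,0,0],"angular":[0,0,0]},{"fingers":2,"delta_pos":[0,0,0],"angular":[0,0,0]},{"fingers":2,"delta_pos":[0,0,0],"angular":[0,0,0]},{"fingers":2,"delta_pos":[0,0,0],"angular":[0,0,0]},{"fingers":2,"delta_pos":[0,0,0],"angular":[0,0,0]},{"fingers":2,"delta_pos":[0,0,0],"angular":[0,0,0]},{"fingers":2,"delta_pos":[0,0,0],"angular":[0,0,0]},{"fingers":2,"delta_pos":[0,0,0],"angular":[0,0,0]},{"fingers":2,"delta_pos":[0,0,0],"angular":[0,0,0]}]}}

```text
clock: 11.95
tool_pos: [0.556, 0.0857, 0.0954]
orientation: [-179.9, -0.0, -172.1]
force: [1.7, -4.8, 0.4]
opening: 0.0117
gripper_force: 29.9
```

Tab gripped (11.7 mm, 30 N). Ease it out.

{"method": "apply_moves", "body": {"deltas": [{"fingers":2,"delta_pos":[0,-3,0],"angular":[0,0,0]},{"fingers":2,"delta_pos":[0,-6,0],"angular":[0,0,0]},{"fingers":2,"delta_pos":[0,-9,0],"angular":[0,0,0]},{"fingers":2,"delta_pos":[0,-12,0],"angular":[0,0,0]},{"fingers":2,"delta_pos":[0,-15,0],"angular":[0,0,0]},{"fingers":2,"delta_pos":[0,-18,0],"angular":[0,0,0]},{"fingers":2,"delta_pos":[0,-21,0],"angular":[0,0,0]},{"fingers":2,"delta_pos":[0,-24,0],"angular":[0,0,0]},{"fingers":2,"delta_pos":[0,-27,0],"angular":[0,0,0]},{"fingers":2,"delta_pos":[0,-29,0],"angular":[0,0,0]}]}}

```text
clock: 12.95
tool_pos: [0.559, 0.0593, 0.0953]
orientation: [179.9, -0.0, -172.1]
force: [-6.3, 8.5, 4.4]
opening: 0.0119
gripper_force: 29.9
```

{"method": "apply_moves", "body": {"deltas": [{"fingers":2,"delta_pos":[0,0,0],"angular":[0,0,0]},{"fingers":2,"delta_pos":[0,0,0],"angular":[0,0,0]},{"fingers":2,"delta_pos":[0,0,0],"angular":[0,0,0]}]}}

```text
clock: 13.25
tool_pos: [0.559, 0.0592, 0.0953]
orientation: [179.9, -0.0, -172.1]
force: [-6.3, 8.0, 4.1]
opening: 0.0116
gripper_force: 29.9
```

{"method": "apply_moves", "body": {"deltas": [{"fingers":2,"delta_pos":[0,-2,0],"angular":[0,0,0]},{"fingers":2,"delta_pos":[0,-4,0],"angular":[0,0,0]},{"fingers":2,"delta_pos":[0,-5.5,0],"angular":[0,0,0]},{"fingers":2,"delta_pos":[0,-5.5,0],"angular":[0,0,0]},{"fingers":2,"delta_pos":[0,-5.5,0],"angular":[0,0,0]},{"fingers":2,"delta_pos":[0,-5.5,0],"angular":[0,0,0]}]}}

```text
clock: 13.85
tool_pos: [0.5596, 0.0539, 0.0953]
orientation: [179.9, -0.1, -172.1]
force: [-6.4, 8.7, 4.2]
opening: 0.0118
gripper_force: 29.9
```

```bash
python3 - <<'E'
from h import *
o=ctrl.get_obs(); print(o["tool_pos"],o["force"],o["opening"])
c=cam("wrist",o); g=frame(*GATE)
s=5; x0,y0=185,25
f=lambda P:((proj(c,P)[0]-[x0,y0])*s).round()
for p in [(-60,-154,5),(-60,-122,5),(-60,-186,5)]: print(p,f(g(np.array(p)/1000)))
a=ctrl.snapshot("wrist")[y0:y0+115,x0:x0+155,::-1]
cv2.imwrite("pics/w5.png",cv2.resize(a,None,fx=s,fy=s,interpolation=cv2.INTER_CUBIC))
E
```

```text
[0.55958021 0.05390324 0.09533451] [-6.43942873  8.74393105  4.22200993] 0.011819047527135574
(-60, -154, 5) [348. 511.]
(-60, -122, 5) [520. 510.]
(-60, -186, 5) [177. 512.]
```

View pics/w5.png

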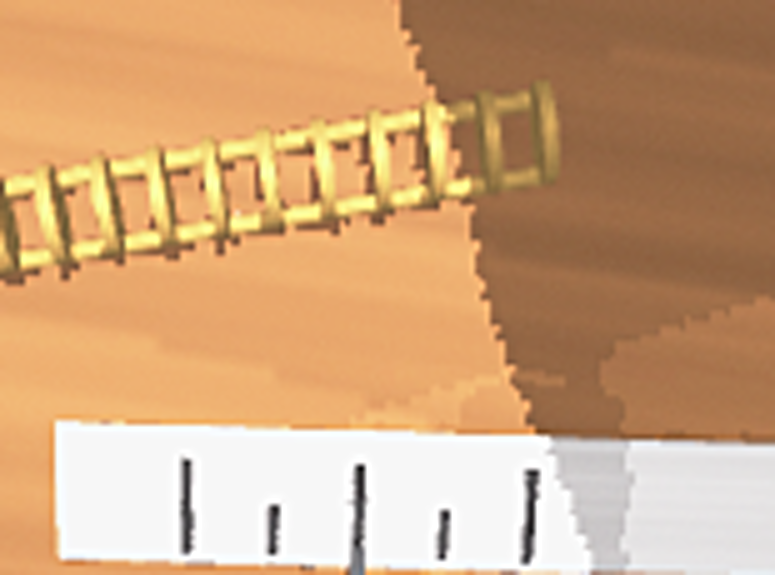

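The pointer tip (357,560) sits on the long half line (359,510), less than 0.5 mm off, and the tab is held at 30 N. Handing in.

```bash
python3 -c "
from plant import ctrl
print(ctrl.close_job())"
```

```text
the job is handed in; nothing more can be done
None
```

The job is handed in at about 14 s. I squeezed the trigger fully home with the gate shut and released it, and the gripper now holds the shutter at the half mark to within about 0.5 mm. A first squeeze attempt caught only the grip, so I backed out and repeated it deeper. I did not take a picture of the trigger after its final release, though the wrist force there read zero.

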